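Stop the bench drum sander and hold its sprung dust hood at the inspection index

ROBOT

A 6-joint arm with a two-finger parallel gripper is mounted at the origin on the work surface. World frame = base frame: x ahead of the robot, y to its left, z up, the work surface at z = 0. Lengths are in m, angles in rad, forces in N, time in s.
With the tool pointing down it reaches from about 0.25 to 0.85 m from the base axis. Payload 12.5 kg.
Tool frame: the origin (TCP) lies where the fingers leave the gripper's body, on its centre line; the fingertips stand ahead of it and the grasp point (between the pads) lies 65 mm ahead of it (bot.nose_length is the z of the fingertips in the tool frame, in m); z points along the fingers, y is the line along which they close (so a half turn about z gives the same grasp; the last joint's range is limited). The gripper opens to 93 mm and grips with 3 to 60 N. Pads are 15 mm wide; open, the fingers measure 128 mm over their backs; the gripper's body (75 mm by 188 mm) begins 65 mm behind the grasp point.
Start: joints at [-1.306, 0.351, 1.652, -0, 1.139, -0.085], TCP at [0.189, -0.517, 0.303] pointing down, gripper open.
Joint ranges: [-2.75, 2.75], [-0.79, 2.1], [0.01, 2.65], [-1.57, 4.71], [0.07, 3.14], [-2.87, 2.87]. Speed limits (rad/s): [2.22, 2.22, 2.79, 3.14, 3.14, 3.14].

INTERFACE

Orientations are given as a unit quaternion [x, y, z, w].
In Python, from bench import bot, imaging gives the robot as it stands.
- The arm moves only by the tool servo_tool, never from a script. Its argument "deltas" is text: rows parted by semicolons, each of 5 numbers parted by spaces: the closure in counts, from 0 (fully open) to 255 (shut), then the shift along the tool's x, y, z in cm, then the turn about the tool's z in degrees. A call has 1 to 10 rows; each row shifts and turns the commanded pose from where the row before left it, along the tool's axes as they then stand; what a row does not reach is not made up. A row lasts 1/8 s, in which the tool goes at most 62.5 mm and 10.7 degrees, less where a joint would pass 70% of its speed; a pose out of reach is approached as far as the arm can. A call with a gripper value outside its range is refused whole. The fingers move at their own pace and stop on an object; the grip force is fixed at half the most. Time passes only in rows, so rows that do not move let the fingers close. It gives the time, the measured TCP pose, the force, the opening and the grip force at its end, in the units of the state.
- bot.get_obs(): the state, without advancing time (a new reading comes with each control period).
- imaging.capture(name): name is "scene" or "top" or "wrist"; returns (picture, depth): 400x640x3 uint8, red, green, blue; 400x640 float32, m along the optical axis (not along the pixel's ray), 0 where there is no reading.
- imaging.get_calibration(name): a dict with "mtx" (3x3 intrinsics, pixels), "distortion" ([k1, k2, p1, p2, k3] as OpenCV has them; the pictures are not rectified), "origin" and "attitude" of the camera in the world; the wrist camera has in their place "tool_from_camera" (4x4, takes a point from camera to tool coordinates, whose origin is the TCP and whose axes are the flange's). Camera axes: x right, y down, z forward; pixel columns grow to the right and rows downward; lengths in m; the calibration is good to about 2 mm. A picture is of the moment at which its call begins: read the wrist's pose just before it. get_calibration takes no time and is no camera call.
- bot.close_job(): hands the job in; it is judged then, once.
Trained networks look in the newest picture that a camera, given by its name, has taken for a name from the list of things; names that differ only in an ending like _2 or _b are one class to them, and where a whole thing is asked for, a point or a joint stands for the part that bears it (a point fixed in the world has none). Each returns a list of dicts, best first, with "p" (0 to 1); they miss things now and then, are a little off and sometimes report something else, mostly with a low value. They report only what shows in the picture. A call takes as long as a camera call. They do not tell look-alikes from the thing itself.
- imaging.recognise(camera, thing): "xyz" ([x, y, z] in m, in world coordinates, good to about 4 mm: the middle of the surface that is visible of it).
- imaging.trace(camera, thing): "region" (400x640 bool, what is visible of it).
The state is a dict: "time": time; "joint_positions": joint angles; "dq": joint speeds; "effort": joint torques, N m; "tool_pos": TCP position; "tcp_rot": TCP orientation; "wrist_force": force on the tool from outside, world axes, zero at the start; "ft_torque": the same for the moment, N m; "finger_gap": opening from 0.0 (shut) to 1.0 (fully open); "gripper_force": force on a finger pad.
Only numpy, scipy, OpenCV 4.12 (cv2) and the standard library are available. Lean on these libraries where they do the work, as an engineer would, in place of code of your own. Each camera call takes 0.05 s, during which the arm holds its last target. There are 200 camera calls.

TASK

Press the red stop button on the sander's switch box fully down and let it come back up while the dust hood is still shut. Then lift the sander's yellow spring-closed hood (its black handle is at the front) until its red pointer stands at the middle of the green index on the quadrant, and finish still holding it there, steady, so that the sanding drum can be inspected. Do not press the green start button, shift the index or disturb the other things on the bench.

Things in the scene. Friction and masses are not known exactly. Their poses are not given: they have to be found in the camera images.
- sander: blue bench drum sander, fixed to the bench; body about 215 x 230 mm, 105 mm high, with motor and dust port at the back (to x = +148 mm). Origin: centre of its footprint at bench level; x points to its back (hinge side; the handle is at the front, -x), y to its left (the quadrant and pointer side, out to y = 143 mm), z up. The aluminium quadrant rises on the +y side to 232 mm above the bench
- hood (a joint): opening angle of the yellow dust hood (rad): 0 shut, grows as its front rises, stop at 1.4. A spring and its weight always pull it shut (it falls shut if let go): the handle needs roughly 4 to 10 N upward, more as it opens. Hood 150 x 200 mm, 40 mm high, hinged at its back edge along the sander's y axis
- hood_hinge (a point): point on the hood's hinge axis, middle of the hood's back edge, 112 mm above the bench and 75 mm behind the sander's origin; y axis is the hinge axis (the same as the sander's y)
- hood_handle (a point): centre of the black handle: round bar 22 mm thick, 30 mm long, along the sander's y, on a stem in front of the hood; 205 mm in front of the hinge axis and 14 mm above it (126 mm above the bench) when shut, moving on a circle about that axis; free space around and 80 mm below. Pinched from above on its two flat ends (fingers closing along y), it turns between the fingers as the hood rises
- hood_pointer (a point): on the hood's thin red pointer (5 mm rod sticking out sideways from the hood's left front corner over the quadrant), 150 mm in front of the hinge axis when shut, 13 mm short of the rod's free end. Moves with the hood
- index_mark (a point): spot just outside the middle of the green index block (22 mm long along the quadrant's arc, 20 mm wide) that is clamped on the quadrant, where hood_pointer must come: both lie on the same circle about the hinge axis, so the hood is at the index when the two points meet. The index stands at a different angle (0.42 to 0.85 rad of hood opening) each time
- switch_box: grey switch box, fixed to the bench, 85 x 140 mm, 50 mm high; origin at the centre of its underside. Two buttons on top, 72 mm apart along its y: red stop at y = -36 mm, green start at y = +36 mm. It may stand left or right of the sander
- stop_top (a point): centre of the top face of the red stop button (32 mm across, about 71 mm above the bench when up); pressed straight down
- stop (a joint): travel of the red stop button (m): 0 up, 0.007 fully down; springs back by itself; fully down takes 5 N
- start_top (a point): centre of the top face of the green start button, same size; not to be pressed
- start (a joint): travel of the green start button (m): 0 up, 0.007 down
- charger: black battery charger with orange battery, fixed, 100 x 120 mm, 85 mm high; origin at the centre of its underside. It stands on the other side of the sander from the switch box
- sanding_block: loose cork sanding block 60 x 110 x 30 mm; origin at its underside, a bystander
- screwdriver: loose screwdriver with red handle; origin at its underside, a bystander
- tape_roll: loose yellow roll of tape, 90 mm across, 25 mm high; origin at its underside, a bystander
- glue: loose white glue bottle, 60 mm across, 120 mm high; origin at its underside, a bystander
- screw_jar: loose jar, 70 mm across, 90 mm high; origin at its underside, a bystander
- offcut: loose wooden offcut 180 x 70 x 20 mm; origin at its underside, a bystander
- hammer: loose hammer; origin at its underside, a bystander
Things that resemble listed ones, but are neither listed nor needed, are in the scene too. Leave any purple look-alike of the switch_box alone.

How it is judged:
By the outcome, as a careful person would: the job done as asked, in the order asked, and still so for the second after the job is handed in, while the arm keeps its last pose, push and grip.
It also fails if it takes over 58 s, if anything falls off the work surface, if the arm or the gripper's body presses on something with over 40 N, if the wrist force passes 120 N, or if a joint passes its speed limit or range.

## Working session

There is one attempt and no reset: what is moved stays moved. The work goes in short steps, Python scripts to look and compute and a tool call to move; the robot and the scene stay as the last step left them, time stands still between calls to the robot, and variables do not carry over. Pictures are saved under pics/ and viewed, at most 10 in all, crops included, and the job is handed in when it is done.

Besides the shell and the picture viewer there is one more tool, called after "Request:" as name(argument=value, ...), one argument or row to a line, values as JSON. servo_tool: Moves the arm, as the interface text tells. Its arguments: {"type":"object","properties":{"deltas":{"type":"string"}},"required":["deltas"]}

```bash
mkdir -p pics
cat > h.py <<'E'
from bench import bot, imaging
import numpy as np, cv2
def rec(cam,things):
    for t in things:
        print(cam,t,[(np.round(d["xyz"],3).tolist(),round(d["p"],2)) for d in imaging.recognise(cam,t)[:3]])
def save(cam,n):
    im,d=imaging.capture(cam); cv2.imwrite(f"pics/{n}.png",im[:,:,::-1]); return im,d
E
python3 - <<'E'
from h import *
for c in ("scene","top"):
    save(c,c+"1")
    rec(c,["stop_top","start_top","switch_box","hood_handle","hood_pointer","index_mark","hood_hinge","sander","charger"])
o=bot.get_obs();print(o,bot.nose_length)
E
```

```text
scene stop_top [([0.351, -0.41, 0.074], 0.38), ([0.52, -0.382, 0.068], 0.37)]
scene start_top [([0.504, -0.31, 0.074], 0.57), ([0.738, -0.288, 0.071], 0.42), ([0.326, -0.341, 0.079], 0.4)]
scene switch_box [([0.518, -0.329, 0.048], 0.98), ([0.35, -0.353, 0.049], 0.86)]
scene hood_handle [([0.623, 0.07, 0.152], 0.93)]
scene hood_pointer [([0.623, 0.08, 0.153], 0.84)]
scene index_mark [([0.397, -0.03, 0.028], 0.37)]
scene hood_hinge [([0.623, 0.075, 0.154], 0.97)]
scene sander [([0.662, 0.107, 0.124], 0.69), ([0.623, 0.076, 0.154], 0.4)]
scene charger [([0.535, 0.356, 0.038], 0.58), ([0.52, -0.332, 0.045], 0.34)]
top stop_top []
top start_top [([0.494, -0.318, 0.075], 0.59), ([0.502, -0.349, 0.052], 0.46)]
top switch_box [([0.503, -0.347, 0.046], 0.6), ([0.333, -0.369, 0.05], 0.59), ([0.513, -0.384, 0.074], 0.22)]
top hood_handle [([0.616, 0.062, 0.15], 0.7)]
top hood_pointer [([0.616, 0.07, 0.152], 0.81), ([0.505, -0.348, 0.046], 0.23), ([0.382, -0.034, 0.03], 0.2)]
top index_mark [([0.385, -0.034, 0.028], 0.48), ([0.496, -0.317, 0.074], 0.32)]
top hood_hinge [([0.617, 0.071, 0.151], 
[... 160 characters left out ...]
y([-1.30560252e+00,  3.50700548e-01,  1.65179724e+00, -1.38815558e-05,
        1.13907787e+00, -8.46065933e-02]), 'dq': array([-5.74718901e-04,  6.61095610e-04,  9.81675766e-05,  4.87109072e-04,
       -9.07131489e-05, -4.62289700e-04]), 'effort': array([ 2.39888902e-05, -4.97250509e+01, -2.85493988e+01,  6.99599180e-02,
        2.18467216e-02, -3.12878035e-05]), 'tool_pos': array([ 0.18850678, -0.51667781,  0.30273331]), 'tcp_rot': array([ 9.84743405e-01,  1.74012721e-01, -5.51189480e-06,  9.03319098e-06]), 'wrist_force': array([-0.41629466, -0.55536684,  0.20305602]), 'ft_torque': array([-0.02484389,  0.01094573, -0.00410463]), 'gripper_force': 0.0, 'finger_gap': 0.9985251230430275} 0.0841
```

View pics/scene1.png

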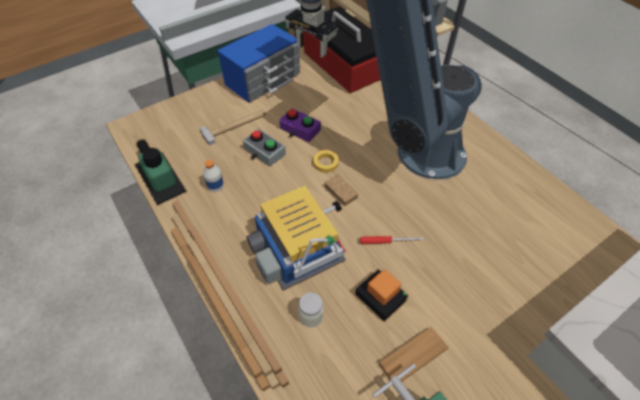

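View pics/top1.png

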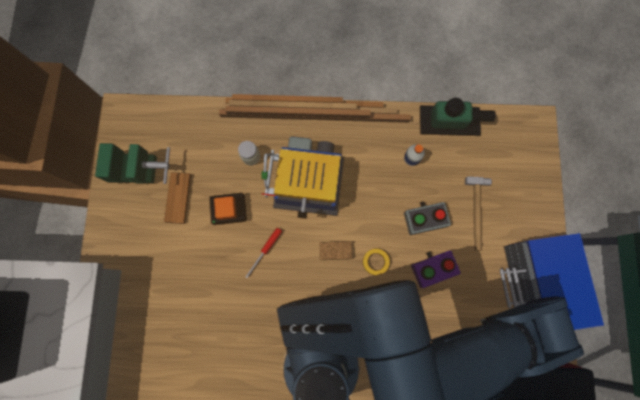

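Candidates for the stop button are: 
- the red button on the grey box, top (440,214) / scene (257,135)
- the red button on the purple look-alike, top (448,265) / scene (293,114)

I choose the grey box. The hood handle is the black bar at top (304,211) / scene (337,206). The green index is at top (265,175) / scene (331,239).

```bash
cat >> h.py <<'E'
from scipy.spatial.transform import Rotation as R
def campose(cam,o=None):
    c=imaging.get_calibration(cam)
    if cam=="wrist":
        T=np.eye(4);T[:3,:3]=R.from_quat(o["tcp_rot"]).as_matrix();T[:3,3]=o["tool_pos"]
        return c,T@np.array(c["tool_from_camera"])
    T=np.eye(4);a=np.array(c["attitude"]);T[:3,:3]=a if a.shape==(3,3) else R.from_quat(a).as_matrix();T[:3,3]=c["origin"]
    return c,T
def world(cam,d,o=None):
    c,T=campose(cam,o)
    v,u=np.mgrid[:400,:640]
    n=cv2.undistortPoints(np.stack([u,v],-1).reshape(-1,1,2).astype(np.float64),np.array(c["mtx"]),np.array(c["distortion"])).reshape(400,640,2)
    P=np.dstack([n[...,0]*d,n[...,1]*d,d])
    return P@T[:3,:3].T+T[:3,3]
def masks(im):
    h=cv2.cvtColor(im,cv2.COLOR_RGB2HSV);H,S,V=h[...,0],h[...,1],h[...,2]
    return dict(red=((H<6)|(H>173))&(S>140)&(V>70),green=(H>50)&(H<80)&(S>120)&(V>40),yellow=(H>20)&(H<32)&(S>150)&(V>90),dark=V<50)
def blobs(im,W,name,roi,mina=4):
    m=masks(im)[name].astype(np.uint8)
    k=np.zeros_like(m);x0,y0,x1,y1=roi;k[y0:y1,x0:x1]=1
    n,l,s,c=cv2.connectedComponentsWithStats(m*k)
    for i in range(1,n):
        if s[i,4]>=mina: print(name,s[i,4],np.round(c[i],1),np.round(np.nanmedian(W[l==i],0),3))
E
python3 - <<'E'
from h import *
for cam,r1,r2 in (("scene",(240,120,285,165),(250,180,355,285)),("top",(400,195,455,235),(255,130,350,222))):
    im,d=imaging.capture(cam);W=world(cam,d);print(cam)
    for n in("red","green"): blobs(im,W,n,r1)
    for n in("red","green","yellow","dark"): blobs(im,W,n,r2)
    x0,y0,x1,y1=r2
    cv2.imwrite(f"pics/crop_{cam}.png",cv2.resize(im[y0:y1,x0:x1,::-1],None,fx=5,fy=5,interpolation=cv2.INTER_CUBIC))
    if cam=="top":
        m=masks(im)["yellow"].astype(np.uint8); m[:130]=0;m[222:]=0;m[:,:255]=0;m[:,350:]=0
        P=W[m>0];P=P[(P[:,2]>.12)&(P[:,2]<.18)];b=cv2.minAreaRect(P[:,:2].astype(np.float32));print(b,np.median(P[:,2]))
E
cd pics; python3 -c "
import cv2,numpy as np
a=cv2.imread('crop_scene.png');b=cv2.imread('crop_top.png');a=cv2.resize(a,(400,400));b=cv2.resize(b,(400,400));cv2.imwrite('c2.png',np.hstack([a,b]))"
```

```text
scene
red 59 [256.  134.4] [ 0.52  -0.381  0.072]
green 51 [270. 144.] [ 0.503 -0.31   0.071]
green 20 [330.  239.9] [0.608 0.202 0.202]
yellow 4 [262.5 209. ] [ 0.689 -0.023  0.15 ]
yellow 9 [335.1 236.7] [0.565 0.17  0.14 ]
yellow 58 [316.8 245.9] [0.624 0.164 0.134]
yellow 85 [298.1 252.8] [0.68  0.158 0.144]
dark 29 [337.  205.8] [0.496 0.081 0.134]
top
red 92 [439.8 214.1] [ 0.516 -0.389  0.072]
green 65 [419.3 218.4] [ 0.5   -0.32   0.074]
green 13 [263.9 175.3] [0.601 0.193 0.201]
yellow 2084 [306.3 176.4] [0.609 0.069 0.151]
dark 4 [315.8 205.8] [0.534 0.031 0.06 ]
dark 14 [302.6 214.4] [0.492 0.069 0.132]
((0.620255708694458, 0.06139753386378288), (0.19775013625621796, 0.14901292324066162), 84.30585479736328) 0.1506932032586319
```

View pics/c2.png

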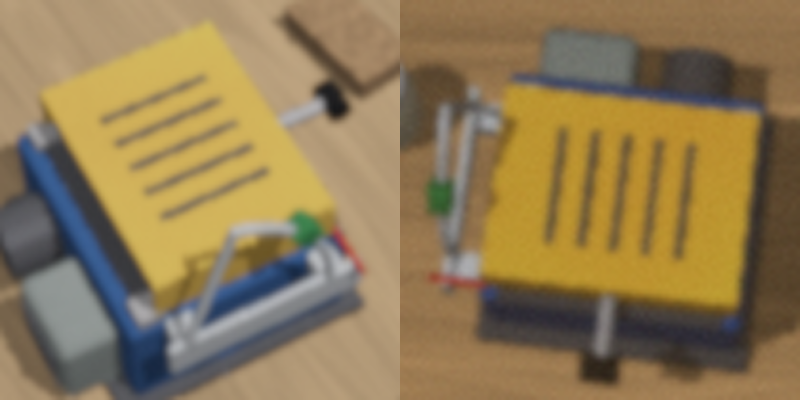

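The crops show the handle, the red pointer lying at the quadrant's front, and the green index on the arc. The hood is shut. I'll move over the stop button with the gripper closing on the way, then check with the wrist camera.

Request:
servo_tool(
  deltas="255 5.9 -0.2 0 0;255 5.9 -0.2 0 0;255 5.9 -0.2 0 0;255 5.9 -0.2 0 0;255 5.9 -0.2 0 0;255 5.9 -0.2 2 0;255 0 0 4 0;255 0 0 2 0;255 0 0 0 0",
)

```text
time: 2.22
tool_pos: [0.5166, -0.3836, 0.2213]
tcp_rot: [0.985, 0.174, -0.001, -0.001]
wrist_force: [-0.7, 0.2, 1.1]
finger_gap: 0.082
gripper_force: 0.0
```

Run:
```python
from h import *
o=bot.get_obs();print(o["time"],o["tool_pos"],R.from_quat(o["tcp_rot"]).as_matrix().round(3).tolist(),o["finger_gap"])
im,d=save("wrist","w1");W=world("wrist",d,o)
for n in("red","green"): blobs(im,W,n,(0,0,640,400),60)
```

```text
2.225 [ 0.51660476 -0.38364918  0.22125489] [[0.939, 0.343, -0.002], [0.343, -0.939, 0.002], [-0.001, -0.003, -1.0]] 0.08231653937120742
red 1326 [330.7 215. ] [ 0.518 -0.387  0.074]
green 1349 [239.  206.6] [ 0.5   -0.319  0.074]
```

View pics/w1.png

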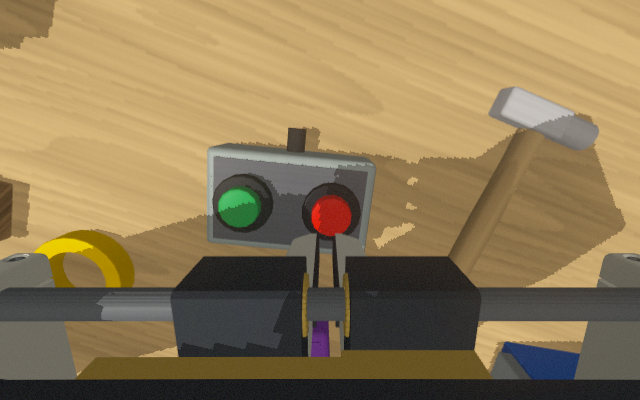

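The wrist picture shows the grey box with green at (239,207), and red at (331,215) just ahead of the fingertips. I'll press there.

Request:
servo_tool(
  deltas="255 0.1 0.35 3 0;255 0 0 2.5 0;255 0 0 0.6 0;255 0 0 0.5 0;255 0 0 0.5 0;255 0 0 0.3 0;255 0 0 0 0",
)

```text
time: 3.15
tool_pos: [0.5196, -0.3875, 0.1512]
tcp_rot: [0.985, 0.174, 0.001, 0.001]
wrist_force: [-5.5, 2.5, 17.5]
finger_gap: 0.004
gripper_force: 8.6
```

Request:
servo_tool(
  deltas="255 0 0 -0.2 0;255 0 0 0 0",
)

```text
time: 3.4
tool_pos: [0.5195, -0.3875, 0.1519]
tcp_rot: [0.985, 0.174, 0.001, 0.001]
wrist_force: [-0.6, -0.8, 4.3]
finger_gap: 0.006
gripper_force: 2.3
```

Request:
servo_tool(
  deltas="255 0 0 -0.3 0;255 0 0 0 0",
)

```text
time: 3.65
tool_pos: [0.5194, -0.3874, 0.1543]
tcp_rot: [0.985, 0.174, 0.0, 0.001]
wrist_force: [2.3, -1.7, 4.0]
finger_gap: 0.006
gripper_force: 1.7
```

Request:
servo_tool(
  deltas="255 0 0 -0.3 0;255 0 0 0 0",
)

```text
time: 3.9
tool_pos: [0.5191, -0.3869, 0.1568]
tcp_rot: [0.985, 0.174, -0.0, -0.0]
wrist_force: [0.7, -1.2, 2.3]
finger_gap: 0.005
gripper_force: 1.1
```

Force was 17.5 N at the hard stop and about 4 N springing back, so the button went fully down and came up. Next I go to the handle.

Request:
servo_tool(
  deltas="255 0 0 -5 0;255 0 0 -5 0;100 0 0 -5 8.6;100 0 0 0 8.6;100 0 0 0 8.5",
)

```text
time: 4.53
tool_pos: [0.5188, -0.3867, 0.3066]
tcp_rot: [0.999, -0.052, -0.0, -0.0]
wrist_force: [-0.8, 0.7, -0.8]
finger_gap: 0.279
gripper_force: 0.0
```

Request:
servo_tool(
  deltas="100 -0.9 -5.7 0 0;100 -0.9 -5.7 0 0;100 -0.9 -5.7 0 0;100 -0.9 -5.7 0 0;100 -0.9 -5.7 0 0;100 -0.9 -5.7 0 0;100 -0.9 -5.7 0 0;100 -0.8 -5.7 0 0;100 0 0 3 0;100 0 0 0 0",
)

```text
time: 5.78
tool_pos: [0.4921, 0.0742, 0.2749]
tcp_rot: [0.999, -0.049, -0.003, 0.0]
wrist_force: [-0.0, -0.7, -0.3]
finger_gap: 0.608
gripper_force: 0.0
```

Run:
```python
from h import *
o=bot.get_obs();print(o["time"],o["tool_pos"],R.from_quat(o["tcp_rot"]).as_matrix().round(3).tolist(),o["finger_gap"])
im,d=save("wrist","w2");W=world("wrist",d,o);np.savez("w2.npz",W=W,im=im)
for n in("red","green","yellow","dark"): blobs(im,W,n,(0,0,640,400),60)
rec("wrist",["stop_top","hood_handle","hood_pointer","index_mark"])
im,d=save("scene","s2");W=world("scene",d)
blobs(im,W,"red",(240,120,285,165));rec("scene",["stop_top"])
```

```text
5.775 [0.49213698 0.07417616 0.27493749] [[0.995, -0.097, -0.005], [-0.097, -0.995, -0.0], [-0.005, 0.001, -1.0]] 0.6080747260157416
red 158 [149.5 142.1] [0.558 0.2   0.118]
red 498 [244.  237.4] [0.444 0.17  0.023]
green 3452 [48.6 56.5] [0.602 0.19  0.2  ]
yellow 42561 [322.1  73.6] [0.588 0.067 0.152]
yellow 1522 [556.1 255.6] [ 0.388 -0.188  0.024]
yellow 544 [200.1 305.7] [0.524 0.1   0.293]
yellow 255 [454.9 308.2] [0.518 0.042 0.295]
yellow 6406 [395.6 366.6] [0.512 0.059 0.304]
dark 4144 [105.2 168.4] [0.537 0.29  0.039]
dark 459 [263.7 272.2] [0.498 0.102 0.226]
dark 25635 [232.3 354.9] [0.517 0.103 0.308]
dark 12645 [515.4 307. ] [0.52  0.029 0.298]
dark 257 [389.7 278.3] [0.493 0.045 0.232]
wrist stop_top [([0.589, 0.068, 0.154], 0.33)]
wrist hood_handle [([0.589, 0.071, 0.152], 0.7)]
wrist hood_pointer [([0.589, 0.072, 0.152], 0.64)]
wrist index_mark [([0.604, 0.19, 0.201], 0.6)]
red 59 [256.  134.6] [ 0.521 -0.38   0.071]
scene stop_top [([0.518, -0.38, 0.073], 0.59)]
```

View pics/w2.png

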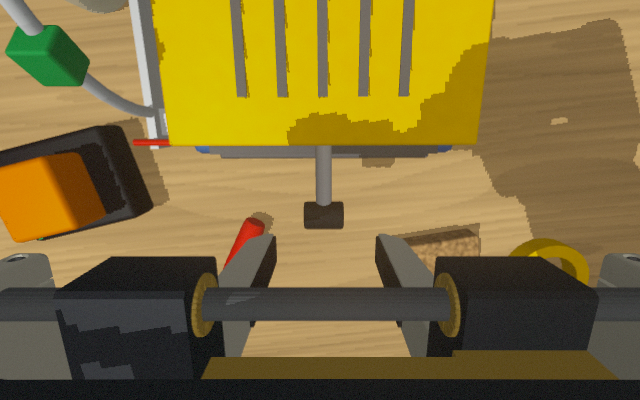

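The handle is at (324,215), the pointer is the red rod at (134–168,142), and the index is the green block at (48,56).

Run:
```python
from h import *
z=np.load("w2.npz");W=z["W"];im=z["im"]
h=W[203:228,305:343].reshape(-1,3);h=h[h[:,2]>.11]
print("handle",np.round(h.min(0),3),np.round(h.max(0),3),h.mean(0).round(3))
y=-5.6*np.pi/180
# yaw from hood front edge
m=masks(im)["yellow"];e=[]
for u in range(190,470,10):
    v=np.where(m[:200,u])[0]
    if len(v): p=W[v.max()-2,u]; e.append(p)
e=np.array(e);e=e[abs(e[:,2]-.15)<.01];f=np.polyfit(e[:,1],e[:,0],1);print("edge slope",f,len(e))
yaw=-np.arctan(f[0]);print("yaw deg",np.degrees(yaw))
X=np.array([np.cos(yaw),np.sin(yaw),0]);
hc=np.array([(h[:,0].min()+h[:,0].max())/2,(h[:,1].min()+h[:,1].max())/2,.126]);H=hc+.205*X;H[2]=.112
print("hinge",H, "edge x dist", (e-H)@X)
for n,roi in(("red",(120,130,175,155)),("green",(0,10,100,100))):
    k=masks(im)[n];kk=np.zeros_like(k);kk[roi[1]:roi[3],roi[0]:roi[2]]=1;P=W[k&kk];P=P[P[:,2]>.1]
    r=P-H;a=np.c_[-(r@X),r@np.array([-X[1],X[0],0]),r[:,2]]
    print(n,len(P),a.min(0).round(4),np.median(a,0).round(4),a.max(0).round(4),"ang",np.percentile(np.arctan2(a[:,2],a[:,0]),[1,25,50,75,99]).round(3),"rad",np.percentile(np.hypot(a[:,2],a[:,0]),[1,25,50,75,99]).round(4))
```

```text
handle [0.482 0.06  0.127] [0.562 0.09  0.357] [0.494 0.075 0.136]
edge slope [0.09274732 0.54125768] 28
yaw deg -5.298870680233834
hinge [0.72617539 0.05617737 0.112     ] edge x dist [-0.17938582 -0.17875878 -0.17882626 -0.17882217 -0.17885624 -0.17882911
 -0.17889096 -0.17894142 -0.17886991 -0.17899576 -0.17900677 -0.17899568
 -0.17905086 -0.17844829 -0.17858584 -0.17916788 -0.17921356 -0.17928209
 -0.17927775 -0.17927767 -0.17867608 -0.17874387 -0.17870095 -0.17939038
 -0.17877241 -0.17878733 -0.17887854 -0.17887171]
red 158 [ 0.1784  0.1138 -0.0087] [0.1803 0.1271 0.0062] [0.1826 0.1404 0.008 ] ang [-0.023  0.031  0.034  0.037  0.043] rad [0.1785 0.1796 0.1804 0.1811 0.1827]
green 3452 [ 0.1221 -0.0043  0.0688] [0.1362 0.1214 0.0877] [0.1644 0.1373 0.2446] ang [0.485 0.534 0.577 0.607 0.617] rad [0.1498 0.1575 0.1633 0.1659 0.1675]
```

Run:
```python
from h import *
z=np.load("w2.npz");W=z["W"];im=z["im"]
yaw=np.radians(-5.4);X=np.array([np.cos(yaw),np.sin(yaw),0]);H=np.array([.494,.075,.112])+.205*X;H[2]=.112
print(H)
for n,roi in(("red",(120,130,175,155)),("green",(0,10,100,100))):
    k=cv2.erode(masks(im)[n].astype(np.uint8),np.ones((3,3)))>0 if n=="green" else masks(im)[n];kk=np.zeros_like(k);kk[roi[1]:roi[3],roi[0]:roi[2]]=1;P=W[k&kk];P=P[(P[:,2]>.1)&(P[:,2]<.25)]
    r=P-H;a=np.c_[-(r@X),r@np.array([-X[1],X[0],0]),r[:,2]]
    an=np.arctan2(a[:,2],a[:,0]);ra=np.hypot(a[:,2],a[:,0])
    print(n,len(P),np.percentile(a,[2,50,98],axis=0).round(4).tolist(),"ang",np.percentile(an,[1,5,25,50,75,95,99]).round(3),"rad",np.percentile(ra,[1,5,25,50,75,95,99]).round(4))
    if n=="green":
        o=ra>np.percentile(ra,75)-.002; print("outer face ang",np.percentile(an[o],[1,5,50,95,99]).round(3), ra[o].mean())
```

```text
[0.6980902 0.0557078 0.112    ]
red 158 [[0.1509, 0.1175, -0.002], [0.1526, 0.1298, 0.0062], [0.1549, 0.1424, 0.0077]] ang [-0.027  0.031  0.037  0.04   0.043  0.049  0.051] rad [0.1508 0.1512 0.152  0.1527 0.1535 0.155  0.155 ]
green 3099 [[0.0971, 0.1195, 0.0753], [0.1086, 0.1242, 0.0881], [0.1188, 0.1375, 0.0947]] ang [0.585 0.595 0.64  0.686 0.721 0.73  0.734] rad [0.1284 0.1301 0.1357 0.1412 0.1432 0.144  0.1444]
outer face ang [0.585 0.593 0.67  0.723 0.726] 0.1431034701634579
```

Request:
servo_tool(
  deltas="100 0.2 -0.1 3 0;100 0 0 3 0;100 0 0 2.4 0;100 0 0 0 0;255 0 0 0 0;255 0 0 0 0;255 0 0 0 0;255 0 0 0 0;255 0 0 0 0",
)

```text
time: 7.25
tool_pos: [0.4958, 0.0752, 0.1933]
tcp_rot: [0.999, -0.049, 0.001, -0.001]
wrist_force: [-0.5, 6.4, 1.7]
finger_gap: 0.321
gripper_force: 30.0
```

Run:
```python
import numpy as np
a=0.0682;r=.2055
p=lambda t:np.array([-r*np.cos(t+a),r*np.sin(t+a)])
T=np.append(np.arange(0,.66,.06),[.65]);q=[p(t) for t in T]
for i in range(1,len(q)): print(T[i].round(2),((q[i]-q[i-1])*100).round(2))
```

```text
0.06 [0.12 1.23]
0.12 [0.19 1.22]
0.18 [0.27 1.2 ]
0.24 [0.34 1.19]
0.3 [0.41 1.16]
0.36 [0.48 1.14]
0.42 [0.55 1.11]
0.48 [0.61 1.07]
0.54 [0.67 1.03]
0.6 [0.73 0.99]
0.66 [0.79 0.94]
0.65 [-0.14 -0.15]
```

Request:
servo_tool(
  deltas="255 0.1 0 -1.2 0;255 0.2 0 -1.2 0;255 0.3 0 -1.2 0;255 0.3 0 -1.2 0;255 0.4 0 -1.2 0;255 0.5 0 -1.15 0;255 0.55 0 -1.1 0;255 0.6 0 -1.05 0;255 0.3 0 -0.5 0;255 0 0 0 0",
)

```text
time: 8.5
tool_pos: [0.5276, 0.0722, 0.2904]
tcp_rot: [0.999, -0.049, -0.001, -0.001]
wrist_force: [0.8, 7.1, -7.8]
finger_gap: 0.324
gripper_force: 30.0
```

```bash
cat > look.py <<'E'
from h import *
import sys
n=sys.argv[1]
o=bot.get_obs();print(o["time"],o["tool_pos"],o["wrist_force"],o["finger_gap"])
im,d=save("wrist",n)
W=world("wrist",d,o);np.savez(n+".npz",W=W,im=im)
yaw=np.radians(-5.4);X=np.array([np.cos(yaw),np.sin(yaw),0]);H=np.array([.6981,.0557,.112])
for k in("red","green"):
    m=masks(im)[k].astype(np.uint8)
    if k=="green": m=cv2.erode(m,np.ones((3,3)))
    r=W-H;A=np.dstack([-(r@X),r@np.array([-X[1],X[0],0]),r[...,2]])
    ok=(m>0)&(A[...,0]>.05)&(A[...,0]<.17)&(A[...,1]>.09)&(A[...,1]<.16)&(A[...,2]>-.01)&(A[...,2]<.15)
    a=A[ok]
    if len(a)==0: print(k,"none");continue
    v,u=np.where(ok);an=np.arctan2(a[:,2],a[:,0]);ra=np.hypot(a[:,0],a[:,2])
    print(k,len(a),"px",u.min(),u.max(),v.min(),v.max(),"y",np.percentile(a[:,1],[2,98]).round(4),"ang",np.percentile(an,[1,5,50,95,99]).round(3),"rad",np.percentile(ra,[1,50,99]).round(4))
hp=o["tool_pos"]+R.from_quat(o["tcp_rot"]).as_matrix()@[0,0,.065]-H
print("handle angle",np.arctan2(hp[2],-(hp@X))-.0682,"r",np.hypot(hp[2],hp@X))
E
python3 look.py w3
```

```text
8.5 [0.52759471 0.07218667 0.29039804] [ 0.79005734  7.05948742 -7.84287373] 0.3237253482798066
red 512 px 84 160 172 180 y [0.1003 0.1428] ang [0.509 0.514 0.526 0.534 0.537] rad [0.1503 0.1537 0.1555]
green 1455 px 59 115 110 153 y [0.1202 0.1375] ang [0.596 0.611 0.715 0.732 0.736] rad [0.1289 0.142  0.1444]
handle angle 0.5163605630078391 r 0.20549366814477324
```

View pics/w3.png

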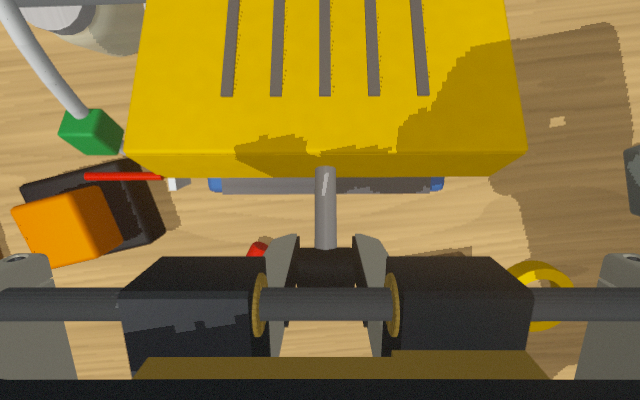

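The pointer is at (84–160,176), a little below the green block at (59–122,110–155), with about 0.145 rad to go. I'll do most of that.

Request:
servo_tool(
  deltas="255 0.4 0 -0.6 0;255 0.45 0 -0.6 0;255 0.4 0 -0.5 0;255 0.4 0 -0.5 0;255 0 0 0 0;255 0 0 0 0",
)

```text
time: 9.3
tool_pos: [0.5436, 0.0707, 0.3119]
tcp_rot: [0.999, -0.049, -0.001, -0.001]
wrist_force: [0.1, 8.3, -6.7]
finger_gap: 0.321
gripper_force: 30.0
```

```bash
python3 look.py w4
python3 - <<'E'
import cv2
im=cv2.imread('pics/w4.png')[60:220,0:240];cv2.imwrite('pics/w4c.png',cv2.resize(im,None,fx=3.3,fy=3.3,interpolation=cv2.INTER_CUBIC))
E
```

```text
9.3 [0.54363755 0.07065432 0.31186892] [ 0.12466695  8.30149749 -6.74583622] 0.32095955132384435
red 474 px 92 165 179 187 y [0.0999 0.1429] ang [0.633 0.638 0.652 0.66  0.663] rad [0.1503 0.1537 0.1554]
green 861 px 95 139 138 174 y [0.1206 0.1376] ang [0.604 0.618 0.721 0.732 0.737] rad [0.1291 0.1421 0.1444]
handle angle 0.64676789042546 r 0.20572089860003662
```

View pics/w4c.png

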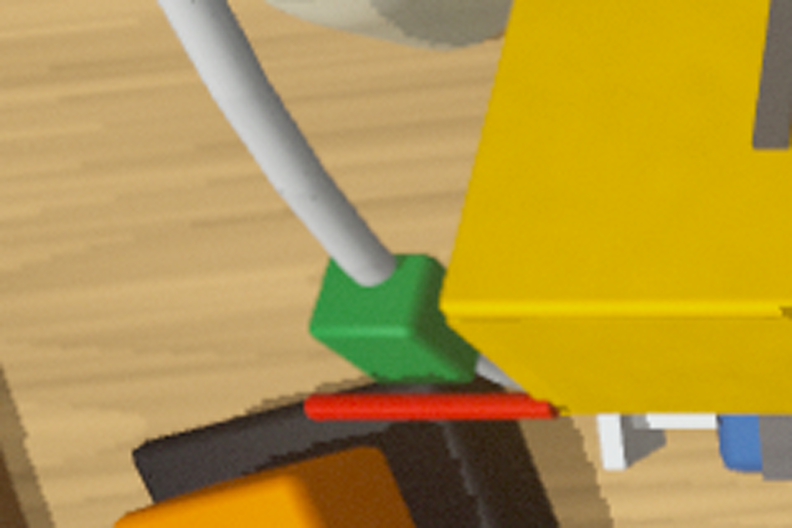

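The rod sits just outside the block's outer face. Rod centre is about 0.648 rad against an index middle of about 0.654 rad, so a 1 mm nudge, then settle.

Request:
servo_tool(
  deltas="255 0.08 0 -0.1 0;255 0 0 0 0;255 0 0 0 0;255 0 0 0 0",
)

```text
time: 9.85
tool_pos: [0.5444, 0.0706, 0.3127]
tcp_rot: [0.999, -0.049, -0.001, -0.001]
wrist_force: [-0.1, 7.7, -8.5]
finger_gap: 0.32
gripper_force: 30.0
```

```bash
python3 look.py w5
python3 - <<'E'
from h import *
print(abs(bot.get_obs()["dq"]).max())
im,d=imaging.capture("scene");W=world("scene",d)
cv2.imwrite("pics/s5.png",cv2.resize(im[170:300,230:400,::-1],None,fx=4,fy=4,interpolation=cv2.INTER_CUBIC))
blobs(im,W,"red",(240,120,285,165));blobs(im,W,"green",(240,120,285,165))
E
```

```text
9.85 [0.5443513  0.07057951 0.3127088 ] [-0.13477652  7.66492677 -8.4794873 ] 0.32012597743065485
red 485 px 92 166 180 187 y [0.1004 0.1428] ang [0.639 0.642 0.658 0.665 0.668] rad [0.151  0.1538 0.1555]
green 844 px 96 138 139 175 y [0.1208 0.1375] ang [0.606 0.62  0.72  0.732 0.735] rad [0.1288 0.142  0.1444]
handle angle 0.652075563070163 r 0.20574715048510697
0.001468749635347634
red 59 [256.  134.6] [ 0.521 -0.38   0.072]
green 49 [270.  143.9] [ 0.504 -0.31   0.072]
```

View pics/s5.png

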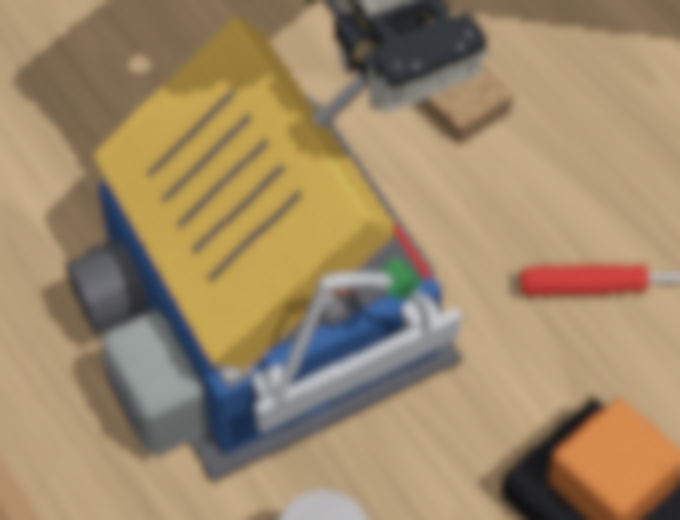

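The scene shows the hood raised, with the red pointer just outside the green index near crop (405,265), held steady. The bystanders visible in this crop look undisturbed and both buttons are up. I'm handing the job in.

```bash
python3 -c "
from bench import bot;print(bot.close_job())"
```

```text
the job is handed in; nothing more can be done
None
```

I pressed the red stop button fully down and let it come back up with the hood still shut; the hood is now held steady with its pointer within about 1 mm of the middle of the green index, and the job was handed in at about 10 s of the 58 s allowed (no verdict was returned).

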